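# Pin and press an imaging-chamber clamshell on its turntable

## Robot

A 6-joint arm with a two-finger parallel gripper is mounted at the origin on the work surface. World frame = base frame: x ahead of the robot, y to its left, z up, the work surface at z = 0. Lengths are in mm, angles in degrees, forces in N, time in s.
With the tool pointing down it reaches from about 250 to 850 mm from the base axis. Payload 12.5 kg.
Tool frame: the origin (TCP) lies on the centre line of the jaws, within the pads' length; the fingertips stand 14 mm ahead of it and the grasp point (between the pads) lies 5 mm behind it (ctrl.finger_overhang is the distance from the TCP to the fingertips, in mm); z points along the fingers, y is the line along which they close (so a half turn about z gives the same grasp; the last joint's range is limited). The gripper opens to 93 mm and grips with 3 to 60 N. Pads are 15 mm wide; open, the fingers measure 128 mm over their backs; the gripper's body (75 mm by 188 mm) begins 65 mm behind the grasp point.
Start: joints at [67.403, 20.094, 94.641, -0, 65.266, -4.847], TCP at [167.646, 523.812, 203.033] pointing down, gripper open.
Joint ranges: [-157.81, 157.81], [-45, 120.19], [0.68, 151.7], [-89.99, 269.99], [4.06, 180], [-164.3, 164.3]. Speed limits (degrees/s): [127.2, 127.2, 159.86, 180, 180, 180].

## Interface

Orientations are given as [roll, pitch, yaw] about the fixed x, y, z axes, in that order (R = Rz(yaw) Ry(pitch) Rx(roll)).
In Python, from plant import ctrl, optics, workorder gives the robot as it stands.
- The arm moves only by the tool arm_command, never from a script. Its argument "moves" is one flat list of numbers, 6 for each row, row after row: the shift along the tool's x, y, z scaled (see below), then the turn, a rotation vector about the tool's x, y, z scaled (see below). A call has 1 to 20 rows; each row is the pose to reach, as a shift and turn from the pose commanded when the call began, along the tool's axes at that moment; what a row does not reach only later rows make up. The controller multiplies each number of a shift by 0.12 m and each number of a turn by pi/4 rad. A row lasts 1/12 s, in which the tool goes at most 41.7 mm and 7.16 degrees, less where a joint would pass 70% of its speed; a pose out of reach is approached as far as the arm can. A call with a number of a shift or a turn outside -1 to 1 is refused whole. A call with a gripper value outside its range is refused whole. "hand" is the opening, from 0 (shut) to 1 (fully open), set as the call begins (left out, the last holds). The fingers move at their own pace and stop on an object; the grip force is fixed at half the most. Time passes only in rows, so rows that repeat a pose let the fingers close. It gives the time, the measured TCP pose, the force, the opening and the grip force at its end, in the units of the state.
- ctrl.sense(): the state, without advancing time (a new reading comes with each control period).
- optics.capture(name): name is "side" or "top"; returns a dict with "pixels" (480x640x3 uint8, blue, green, red), "z_map" (480x640 float32, mm along the optical axis (not along the pixel's ray), 0 where there is no reading), "K" (3x3 intrinsics, pixels), "dist" ([k1, k2, p1, p2, k3] as OpenCV has them; the pictures are not rectified), "view" (4x4, takes a point from world to camera coordinates). Camera axes: x right, y down, z forward; pixel columns grow to the right and rows downward; lengths in mm; the calibration is good to about 2 mm. A picture is of the moment at which its call begins.
- workorder.close_job(): hands the job in; it is judged then, once.
The state is a dict: "t": time; "joint_pos": joint angles; "qvel": joint speeds; "effort": joint torques, N m; "tool_pos": TCP position; "tool_rot": TCP orientation; "contact_force": force on the tool from outside, world axes, zero at the start; "torque": the same for the moment, N m; "grip_width": opening from 0.0 (shut) to 1.0 (fully open); "grip_force": force on a finger pad.
Only numpy, scipy, OpenCV 4.12 (cv2) and the standard library are available. Lean on these libraries where they do the work, as an engineer would, in place of code of your own. Each camera call takes 0.05 s, during which the arm holds its last target. There are 200 camera calls.

## Task

Turn the turntable (it has an upright post for this) clockwise, seen from above, until it is fully against its end stop, and then swing the clamshell's open lid fully shut. Then take the round-headed pin from the rack, push it down through the lid's sprung collar and on through the holes below into the bed, and press until the collar is squeezed fully down; finish while still holding it pressed there, without letting go. Leave the square-headed pin, the dish, the bottle and the slide box alone.

Things in the scene. Friction and masses are not known exactly. Their poses are not given: they have to be found in the camera images.
- bed: Fixed black square bed plate 240 x 240 x 20 mm, origin at the centre of its underside, on the turntable's vertical axis. With the table at its stop, the lid's hinge is on the bed's +x side, the pin hole on its -x side. It carries a dark steel turntable (disc 210 mm across, top face 32 mm above the bench) with an aluminium clamshell, lower half 130 x 80 mm, top 46 mm above the bench.
- bed_hole (a point): Mouth of the vertical through hole (12 mm diameter) in the bed's top face, 20 mm above the bench, hidden under the turntable, at bed x = -40 mm, y = 0. The holes in turntable and lower half (12 mm) and lid (13 mm) line up over it only when the turntable is at its stop and the lid is shut.
- stage (a joint): Turntable angle in rad about the vertical, 0 at the end stop (where it must go), growing anticlockwise seen from above, up to 1.2. Friction hinge (about 0.12 N m), stays where left; the stop is rigid.
- post_top (a point): Centre of the top of the upright aluminium turning post on the turntable: 16 mm diameter, 45 mm tall, top 77 mm above the bench, 90 mm from the turntable's axis. At the stop it lies at bed x = 0, y = +90 mm.
- lid (a joint): Lid angle, rad: 0 shut, up to 1.75 open. Plate 80 mm wide, 8 thick, with clear window. Level hinge axis 48 mm above bench; table at its stop: along bed y at bed x = +55 mm, shut lid reaching to bed -x, free edge 135 mm from the axis. Outer (top) face lies 9 mm beyond the axis: 57 mm above bench when shut. Friction hinge (0.15 N m, lid 130 g): stays where left; push shut on its outer face.
- lid_lip (a point): Point on the lid's outer (top) face in the middle of the solid lip between collar and free edge, 122 mm from the hinge axis, a place to push: the lip is clear for 26 mm (13 mm either way along the lid) and 80 mm wide. Its x axis points from the free edge towards the hinge, y along the hinge, z out of the outer face.
- collar (a joint): How far the sprung collar is pushed down into the lid, m: 0 at rest, 0.006 fully down. Brass ring round the lid's pin hole, 26 mm outside, 13 mm bore, standing 10 mm proud of the lid at rest; the spring takes about 3 N to start and 8.5 N fully down and pushes the pin back up when let go.
- collar_top (a point): Centre of the collar's top face, 95 mm from the lid's hinge axis; with the lid shut and the collar at rest it is 67 mm above the bench, fully down 61 mm.
- pin: The pin to use: steel, upright, plain ROUND head. Origin at the tip of its foot, z up along the pin. Shank 10 mm diameter, 55 mm long, its foot a cone 5 mm long (5 mm across at the tip); head 22 mm diameter, 55 to 85 mm above the tip. About 90 g. Starts standing in either hole of the rack, tip 8 mm above the bench; fully pressed home its tip is 6 mm above the bench.
- spare: Another steel pin, with a SQUARE head 20 x 20 x 30 mm on a shank 40 mm long, too short for the job; stands in the other hole of the rack. Origin at the tip of its foot. Leave it alone.
- rack: Fixed white plastic rack block 130 x 50 x 45 mm, origin at the centre of its underside. Two vertical holes, 12 mm wide and 37 mm deep, 35 mm either way from its centre along its x axis.
- dish: Closed round culture dish, 90 mm across, about 18 mm tall, lying on the bench, origin at the centre of its underside. Leave alone.
- bottle: Small closed bottle, 48 mm across, 85 mm tall, standing on the bench, origin at the centre of its underside. Leave alone.
- slidebox: Grey slide box 85 x 60 x 35 mm, lying on the bench, origin at the centre of its underside. Leave alone.
There are look-alikes about, which are no part of the job. Leave any pink or yellow look-alike of the pin alone.

How it is judged (in metres and radians):
On the way, in this order (a step that is already met when the one before it is completed fails the run):
1. the turntable is against its stop, the lid still open (value of joint stage below 0.035 rad and value of joint lid above 0.3 rad), for 0.1 s.
2. the lid is shut with the turntable still at its stop (value of joint stage below 0.035 rad and value of joint lid below 0.04 rad), for 0.1 s.
At the end, for the whole second after the job is handed in: Still holding: turntable within 0.035 rad of its stop, lid within 0.03 rad of shut, round pin upright (0.1 rad), its tip within 4 mm of the bed hole's axis and under 10 mm above the bench, collar down over 4.5 of 6 mm, pin pressing on the lid side over 4 N, fingers on the pin over 2 N (value of joint stage below 0.035 rad and value of joint lid below 0.03 rad and value of joint collar above 0.0045 m and horizontal distance between pin and bed_hole below 0.004 m and z of pin in the frame of bed below 0.01 m and angle between pin's own z axis and vertical below 0.1 rad and contact force between the fingers and pin above 2 N and contact force between pin and lid above 4 N); the arm keeps its last pose, push and grip.
It fails at once if the square-headed pin is taken out of its place or knocked (distance of spare from where it was at the start of the episode above 0.02 m).
It fails at once if the dish is disturbed (distance of dish from where it was at the start of the episode above 0.03 m).
It fails at once if the bottle is disturbed (distance of bottle from where it was at the start of the episode above 0.03 m).
It fails at once if the slide box is disturbed (distance of slidebox from where it was at the start of the episode above 0.03 m).
It also fails if it takes over 64 s, if anything falls off the work surface, if the arm or the gripper's body presses on something with over 40 N, if the wrist force passes 120 N, or if a joint passes its speed limit or range.

## Working session

There is one attempt and no reset: what is moved stays moved. The work goes in short steps, Python scripts to look and compute and a tool call to move; the robot and the scene stay as the last step left them, time stands still between calls to the robot, and variables do not carry over. Pictures are saved under pics/ and viewed, at most 10 in all, crops included, and the job is handed in when it is done.

Besides the shell and the picture viewer there is one more tool, called after ">>>" by a JSON object that holds its "op" and its "data". arm_command: Moves the arm, as the interface text tells. Its arguments: {"type":"object","properties":{"moves":{"type":"array","items":{"type":"number"}},"hand":{"type":"number"}},"required":["moves"]}

```bash
mkdir -p pics; cat > h.py <<'E'
import numpy as np, cv2
from plant import ctrl, optics, workorder
def cap(n,save=None):
    c=optics.capture(n)
    if save: cv2.imwrite('pics/'+save,c['pixels'])
    np.savez('pics/'+n+'.npz',**{k:np.array(v) for k,v in c.items()})
    return c
def ld(n): return dict(np.load('pics/'+n+'.npz'))
def ray(c,uv):
    p=cv2.undistortPoints(np.array(uv,float).reshape(-1,1,2),np.array(c['K'],float),np.array(c['dist'],float)).reshape(-1,2)
    V=np.array(c['view']);R=V[:3,:3];t=V[:3,3]
    return -R.T@t,(R.T@np.c_[p,np.ones(len(p))].T).T
def onz(c,uv,z):
    o,d=ray(c,uv); return o+d*((z-o[2])/d[:,2])[:,None]
def bydepth(c,uv):
    o,d=ray(c,uv); uv=np.array(uv,int).reshape(-1,2)
    return o+d*c['z_map'][uv[:,1],uv[:,0]][:,None]
def proj(c,P):
    V=np.array(c['view']);r,_=cv2.Rodrigues(V[:3,:3])
    return cv2.projectPoints(np.array(P,float).reshape(-1,3),r,V[:3,3],np.array(c['K'],float),np.array(c['dist'],float))[0].reshape(-1,2)
E
python3 - <<'E'
from h import *
for n in('top','side'):
    c=cap(n,n+'0.png'); o,_=ray(c,[[320,240]]); print(n,o,np.array(c['view'])[2,:3])
s=ctrl.sense();print({k:s[k] for k in('t','tool_pos','tool_rot','contact_force','grip_width')})
E
```

```text
top [ 386.40184917  -24.2277042  1426.69669947] [ 0.12672829  0.00391836 -0.99192973]
side [ 140.00921733 -763.94521678  842.90820099] [ 0.38654783  0.65329237 -0.65099144]
{'t': 0.1, 'tool_pos': array([167.54215155, 523.51388718, 202.55564597]), 'tool_rot': array([-1.79940315e+02, -2.17917082e-03,  1.62249827e+02]), 'contact_force': array([-0.59360894, -0.00625425, -0.00472234]), 'grip_width': 1.0001803453230336}
```

View pics/top0.png

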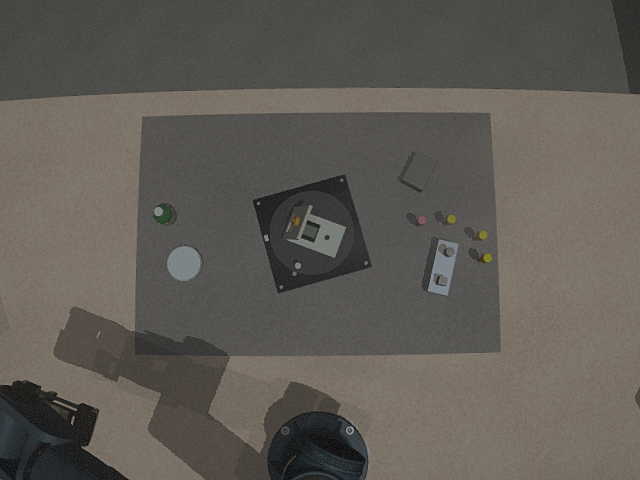

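View pics/side0.png

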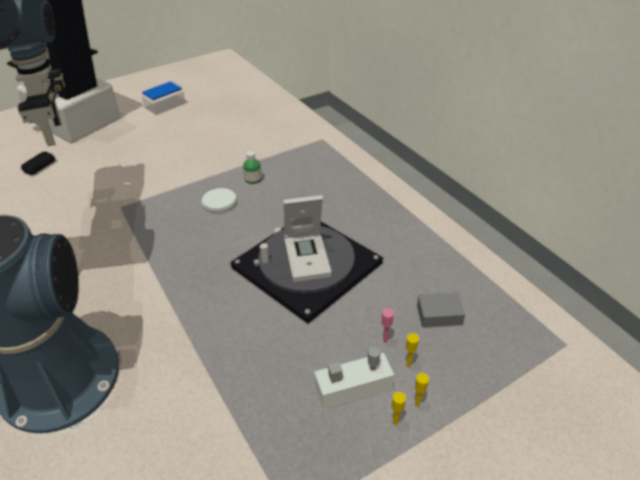

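Top view: bed black square at (312,234), post (297,266), lid with brass collar (296,220), rack (443,267) with heads at (449,252) and (441,280). Pink (422,220) and yellow (451,219), (482,236), (487,258) are look-alikes outside the rack. So the pin is one of the two in the rack. I'll enlarge and measure.

```bash
python3 - <<'E'
from h import *
t=ld('top');s=ld('side')
a=cv2.resize(t['pixels'][235:300,420:475],None,fx=7,fy=7,interpolation=cv2.INTER_CUBIC)
b=cv2.resize(s['pixels'][340:410,310:400],None,fx=4.4,fy=6.5,interpolation=cv2.INTER_CUBIC)
c=cv2.resize(t['pixels'][170:300,245:380],None,fx=4,fy=4)
im=np.zeros((600,800,3),np.uint8);im[:455,:385]=a;im[:455,390:786]=b
cv2.imwrite('pics/c.png',im)
cv2.imwrite('pics/bed.png',c)
g=t['pixels'].astype(int);gray=g.max(2)
m=np.zeros((480,640),np.uint8);m[165:305,240:385]=(gray[165:305,240:385]<38)*255
cs,_=cv2.findContours(m,0,2);k=max(cs,key=cv2.contourArea);k=cv2.convexHull(k)
P=onz(t,k.reshape(-1,2),20)[:,:2].astype(np.float32)
r=cv2.minAreaRect(P);print('bed',r)
# post by depth
w=bydepth(t,[[u,v] for v in range(255,275) for u in range(287,307)])
sel=w[(w[:,2]>65)&(w[:,2]<90)];print('post',len(sel),sel.mean(0),sel.min(0),sel.max(0))
# rack and heads
uv=[[u,v] for v in range(235,300) for u in range(420,470)];w=bydepth(t,uv)
q=w[(w[:,2]>40)&(w[:,2]<50)];print('rack',cv2.minAreaRect(q[:,:2].astype(np.float32)))
hsel=w[:,2]>68
mm=np.zeros((480,640),np.uint8)
for (u,v),x in zip(uv,hsel): mm[v,u]=255*x
n,l,st,ce=cv2.connectedComponentsWithStats(mm)
for i in range(1,n):
    x=w[[l[v,u]==i for u,v in uv]];print(st[i],ce[i],x.mean(0),x[:,2].max(),x.min(0))
# lid
uv=[[u,v] for v in range(180,250) for u in range(270,345)];w=bydepth(t,uv)
q=w[w[:,2]>62];print('lid',len(q),q.mean(0),q.min(0),q.max(0))
q=q[q[:,2]>150];print('edge',cv2.minAreaRect(q[:,:2].astype(np.float32)) if len(q)>3 else 0)
E
```

```text
bed ((638.8814697265625, 76.13602447509766), (60.731746673583984, 153.37701416015625), 16.362855911254883)
post 34 [478.06993927  42.17906599  74.96274077] [472.18443235  34.54841187  69.65684002] [484.26314433  48.79949761  81.00083839]
rack ((473.3419189453125, -307.57891845703125), (49.69269561767578, 129.39077758789062), 75.541015625)
[440 242   1   1   1] [440. 242.] [ 386.40184917  -24.2277042  1426.69669947] 1426.696699466818 [ 386.40184917  -24.2277042  1426.69669947]
[444 247  10  11  79] [448.75949367 252.01265823] [ 505.54280748 -314.52507717   89.40546372] 98.18731294290569 [ 495.40178416 -324.70866494   68.89540001]
[429 248   1   1   1] [429. 248.] [ 386.40184917  -24.2277042  1426.69669947] 1426.696699466818 [ 386.40184917  -24.2277042  1426.69669947]
[424 265   1   1   1] [424. 265.] [ 386.40184917  -24.2277042  1426.69669947] 1426.696699466818 [ 386.40184917  -24.2277042  1426.69669947]
[468 272   1   1   1] [468. 272.] [ 386.40184917  -24.2277042  1426.69669947] 1426.696699466818 [ 386.40184917  -24.2277042  1426.69669947]
[438 276  10  10  80] [442.3875 280.075 ] [
[... 344 characters left out ...]
86.40184917  -24.2277042  1426.69669947]
[463 287   1   1   1] [463. 287.] [ 386.40184917  -24.2277042  1426.69669947] 1426.696699466818 [ 386.40184917  -24.2277042  1426.69669947]
[439 292   1   1   1] [439. 292.] [ 386.40184917  -24.2277042  1426.69669947] 1426.696699466818 [ 386.40184917  -24.2277042  1426.69669947]
[458 298   1   1   1] [458. 298.] [ 386.40184917  -24.2277042  1426.69669947] 1426.696699466818 [ 386.40184917  -24.2277042  1426.69669947]
lid 624 [566.44048498  37.99350097 177.06552435] [386.40184917 -24.2277042   63.4565025 ] [ 619.83892339   77.54594852 1426.69669947]
edge ((494.620849609375, 15.629005432128906), (225.21119689941406, 49.79487609863281), 7.750906944274902)
```

View pics/c.png

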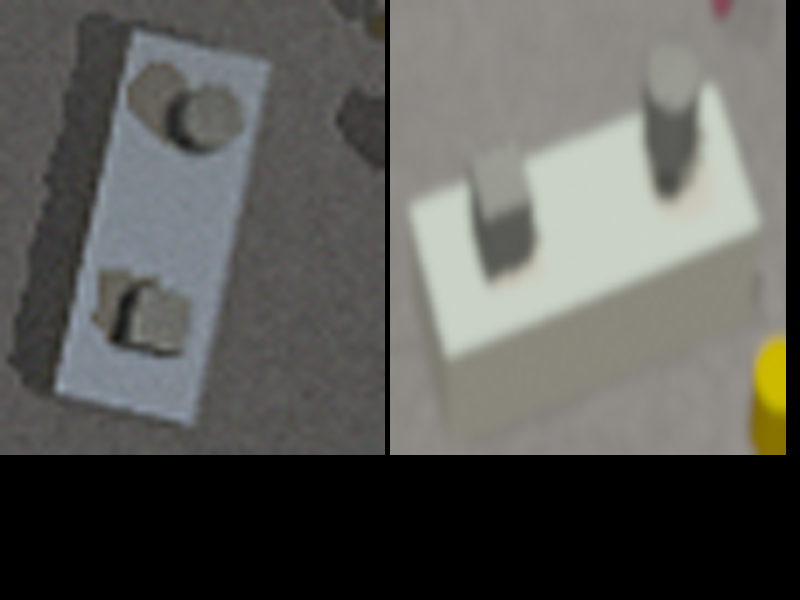

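View pics/bed.png

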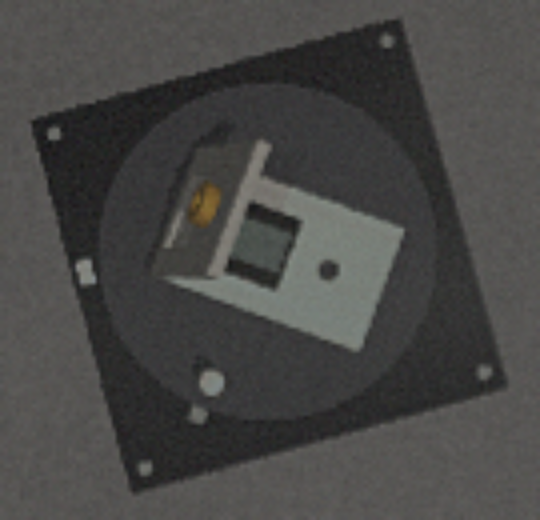

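The round-headed pin is the rack one at top (449,252), side (374,355): it has a round outline and is taller, and the square one is at (442,280). Clamshell is turned about 50° anticlockwise, with the lid near vertical.

```bash
python3 - <<'E'
from h import *
t=ld('top');s=ld('side')
z=lambda L:np.array(L,float)/4+[245-.375,170-.375]
C=onz(t,z([(33,121),(402,18),(508,383),(133,492)]),20);c=C.mean(0)
print(C.round(1),c.round(1))
for i in range(4):
    d=C[(i+1)%4]-C[i];print(np.hypot(*d[:2]).round(1),np.degrees(np.arctan2(d[1],d[0])).round(1))
an=lambda p:(np.hypot(*(p-c)[:2]).round(1),np.degrees(np.arctan2((p-c)[1],(p-c)[0])).round(1))
for n,uv,h in(('post',(211,382),77),('tab',(198,415),32),('mark',(86,271),25),('hole',(329,270),46),('lh1',(403,230),46),('lh2',(360,352),46),('disc',(268,251),32)):
    p=onz(t,z([uv]),h)[0];print(n,p.round(1),an(p))
# lid: points z>62
uv=[[u,v] for v in range(195,250) for u in range(275,320)];w=bydepth(t,uv)
ok=(w[:,2]>120)&(w[:,2]<230);q=w[ok];print(len(q),q[:,2].max()); k=q[q[:,2]>np.percentile(q[:,2],60)]
print(k.mean(0),cv2.minAreaRect(k[:,:2].astype(np.float32)))
# heads
pz=lambda L:np.array(L,float)/7+[420-.43,235-.43]
print('round',onz(t,pz([(212,112)]),93),'sq',onz(t,pz([(162,315)]),78))
print('rack',onz(t,pz([(132,30),(270,64),(195,424),(55,392)]),45).round(1))
for zz in (93,): print('side round',onz(s,np.array([[ (672-390)/4.4+310,70/6.5+340]]),93))
print('side post',onz(s,[[264,247]],77))
E
```

```text
[[ 646.8  156.7   20. ]
 [ 710.3  -74.6   20. ]
 [ 480.7 -136.8   20. ]
 [ 415.7   93.6   20. ]] [563.4   9.7  20. ]
239.9 -74.6
237.9 -164.8
239.5 105.8
239.5 15.3
post [479.   42.8  77. ] (np.float64(90.7), np.float64(158.6))
tab [462.  53.  32.] (np.float64(110.2), np.float64(156.9))
mark [551.6 122.4  25. ] (np.float64(113.3), np.float64(96.0))
hole [548.5 -27.4  46. ] (np.float64(40.0), np.float64(-111.8))
lh1 [572.6 -72.5  46. ] (np.float64(82.8), np.float64(-83.6))
lh2 [498.5 -45.7  46. ] (np.float64(85.3), np.float64(-139.5))
disc [562.2   9.9  32. ] (np.float64(1.2), np.float64(173.5))
413 185.8642299077062
[567.04344113  23.40485662 175.18521534] ((567.7040405273438, 23.736034393310547), (11.494316101074219, 80.45862579345703), 69.49366760253906)
round [[ 508.60821614 -316.49583511   93.        ]] sq [[ 441.28710439 -300.47499206   78.        ]]
rack [[ 542.  -299.6   45. ]
 [ 529.6 -348.2   45. ]
 [ 404.8 -317.8   45. ]
 [ 416.6 -269.1   45. ]]
side round [[ 507.52789613 -315.8116185    93.        ]]
side post [[477.55310838  38.43790123  77.        ]]
```

>>> {"op": "arm_command", "data": {"moves": [-0.23,-0.21,0,0,0,0,-0.45,-0.42,0,0,0,0,-0.68,-0.63,0,0,0,0,-0.91,-0.84,0,0,0,0,-0.91,-0.84,0,0,0,0,-0.91,-0.84,0,0,0,0], "hand": 0}}

```text
t: 0.6
tool_pos: [241.6, 393.6, 203.1]
tool_rot: [180.0, -0.0, 162.1]
contact_force: [-0.3, 0.6, 0.8]
grip_width: 0.617
grip_force: 0.0
```

>>> {"op": "arm_command", "data": {"moves": [-0.23,-0.21,0,0,0,0,-0.45,-0.42,0,0,0,0,-0.68,-0.63,0,0,0,0,-0.91,-0.84,0,0,0,0,-0.91,-0.84,0,0,0,0,-0.91,-0.84,0,0,0,0]}}

```text
t: 1.1
tool_pos: [314.8, 265.1, 203.1]
tool_rot: [180.0, -0.0, 162.1]
contact_force: [-0.1, 1.1, -0.2]
grip_width: 0.19
grip_force: 0.0
```

>>> {"op": "arm_command", "data": {"moves": [-0.23,-0.21,0,0,0,0,-0.45,-0.42,0,0,0,0,-0.68,-0.63,0,0,0,0,-0.91,-0.84,0,0,0,0,-0.91,-0.84,0,0,0,0,-0.91,-0.84,0,0,0,0]}}

```text
t: 1.6
tool_pos: [387.9, 136.4, 202.9]
tool_rot: [180.0, -0.0, 162.2]
contact_force: [-0.6, 0.7, -0.2]
grip_width: 0.001
grip_force: 0.0
```

>>> {"op": "arm_command", "data": {"moves": [-0.23,-0.21,0,0,0,0,-0.45,-0.42,0,0,0,0.08,-0.68,-0.63,0,0,0,0.08,-0.91,-0.84,0,0,0,0.08,-0.91,-0.84,0,0,0,0.08,-0.91,-0.84,0,0,0,0.08,-0.91,-0.84,0,0,0,0.08]}}

```text
t: 2.18
tool_pos: [460.4, 8.7, 202.7]
tool_rot: [180.0, -0.1, 158.8]
contact_force: [1.1, -0.7, 0.2]
grip_width: 0.007
grip_force: 0.0
```

>>> {"op": "arm_command", "data": {"moves": [0,0,0.3,0,0,0,0,0,0.6,0,0,0,0,0,0.9,0,0,0,0,0,1,0,0,0,0,0,1,0,0,0]}}

```text
t: 2.6
tool_pos: [458.4, 8.9, 80.5]
tool_rot: [-179.9, -0.3, 158.8]
contact_force: [-0.2, -0.2, -0.3]
grip_width: 0.01
grip_force: 0.0
```

>>> {"op": "arm_command", "data": {"moves": [0,0,0.1,0,0,0,0,0,0.2,0,0,0,0,0,0.2,0,0,0,0,0,0.2,0,0,0]}}

```text
t: 2.93
tool_pos: [460.9, 7.7, 59.9]
tool_rot: [180.0, 0.0, 158.7]
contact_force: [-0.4, 0.7, 0.1]
grip_width: 0.002
grip_force: 0.0
```

```bash
cat >> h.py <<'E'
from scipy.spatial.transform import Rotation as Ro
def rows(way,base=None):
    """way: list of (x,y,z,roll,pitch,yaw); prints scaled rows from current/base pose"""
    s=ctrl.sense()
    if base is None: base=list(s['tool_pos'])+list(s['tool_rot'])
    R0=Ro.from_euler('xyz',base[3:],degrees=True);p0=np.array(base[:3]);out=[]
    for w in way:
        d=R0.inv().apply(np.array(w[:3])-p0)/120
        r=(R0.inv()*Ro.from_euler('xyz',w[3:],degrees=True)).as_rotvec()/(np.pi/4)
        out.append(np.r_[d,r].round(2)+0.)
    print(', '.join(str([float(x) for x in o])[1:-1] for o in out))
c0=np.array([563.4,9.7]);YAW=15.3
E
python3 - <<'E'
from h import *
s=ctrl.sense();print(s['tool_pos'],s['tool_rot'],s['contact_force'])
def W(th,d,r=95):
    a=np.radians(th);p=c0+r*np.array([np.cos(a),np.sin(a)])-d*np.array([np.sin(a),-np.cos(a)])
    return (*p,s['tool_pos'][2],180,0,th)
rows([W(158.6-2.5*k,max(38-1.2*k,26)) for k in range(1,17)])
E
```

```text
[460.89069886   7.68353838  59.94326571] [1.79988571e+02 2.08953022e-02 1.58732092e+02] [-0.42808895  0.70418551  0.13067817]
0.01, 0.06, 0.0, 0.0, 0.0, 0.06, 0.03, 0.1, 0.0, 0.0, 0.0, 0.11, 0.03, 0.15, 0.0, 0.0, 0.0, 0.17, 0.04, 0.19, 0.0, 0.0, 0.0, 0.23, 0.04, 0.24, 0.0, 0.0, 0.0, 0.28, 0.04, 0.28, 0.0, 0.0, 0.0, 0.34, 0.04, 0.33, 0.0, 0.0, 0.0, 0.39, 0.03, 0.38, 0.0, 0.0, 0.0, 0.45, 0.03, 0.42, 0.0, 0.0, 0.0, 0.5, 0.02, 0.47, 0.0, 0.0, 0.0, 0.56, 0.01, 0.5, 0.0, 0.0, 0.0, 0.61, 0.0, 0.54, 0.0, 0.0, 0.0, 0.67, -0.01, 0.57, 0.0, 0.0, 0.0, 0.73, -0.02, 0.6, 0.0, 0.0, 0.0, 0.78, -0.03, 0.64, 0.0, 0.0, 0.0, 0.84, -0.05, 0.67, 0.0, 0.0, 0.0, 0.89
```

>>> {"op": "arm_command", "data": {"moves": [0.01,0.06,0,0,0,0.06,0.03,0.1,0,0,0,0.11,0.03,0.15,0,0,0,0.17,0.04,0.19,0,0,0,0.23,0.04,0.24,0,0,0,0.28,0.04,0.28,0,0,0,0.34,0.04,0.33,0,0,0,0.39,0.03,0.38,0,0,0,0.45,0.03,0.42,0,0,0,0.5,0.02,0.47,0,0,0,0.56,0.01,0.5,0,0,0,0.61,0,0.54,0,0,0,0.67,-0.01,0.57,0,0,0,0.73,-0.02,0.6,0,0,0,0.78,-0.03,0.64,0,0,0,0.84,-0.05,0.67,0,0,0,0.89,-0.05,0.67,0,0,0,0.89]}}

```text
t: 4.35
tool_pos: [496.4, 80.3, 60.6]
tool_rot: [179.9, 0.0, 118.6]
contact_force: [-0.6, 0.1, 1.9]
grip_width: 0.006
grip_force: 0.5
```

```bash
python3 - <<'E'
from h import *
s=ctrl.sense();print(s['tool_pos'],s['tool_rot'],s['contact_force'])
def W(th,d,r=95):
    a=np.radians(th);p=c0+r*np.array([np.cos(a),np.sin(a)])-d*np.array([np.sin(a),-np.cos(a)])
    return (*p,s['tool_pos'][2],180,0,th)
rows([W(118.6-2*k,26) for k in range(1,8)]+[W(105.3,24),W(105.3,23),W(105.3,22)])
c=cap('top');cv2.imwrite('pics/t1.png',cv2.resize(c['pixels'][160:310,230:390],None,fx=4,fy=4))
E
```

```text
[496.42273752  80.28850897  60.55898127] [1.79897314e+02 4.14712176e-02 1.18554301e+02] [-0.62859603  0.13726839  1.85432334]
0.02, 0.02, 0.0, 0.0, 0.0, 0.04, 0.02, 0.05, 0.0, 0.0, 0.0, 0.09, 0.03, 0.08, 0.0, 0.0, 0.0, 0.13, 0.03, 0.1, 0.0, 0.0, 0.0, 0.18, 0.03, 0.13, 0.0, 0.0, 0.0, 0.22, 0.04, 0.16, 0.0, 0.0, 0.0, 0.27, 0.04, 0.19, 0.0, 0.0, 0.0, 0.31, 0.03, 0.2, 0.0, 0.0, 0.0, 0.29, 0.03, 0.2, 0.0, 0.0, 0.0, 0.29, 0.03, 0.21, 0.0, 0.0, 0.0, 0.29
```

View pics/t1.png

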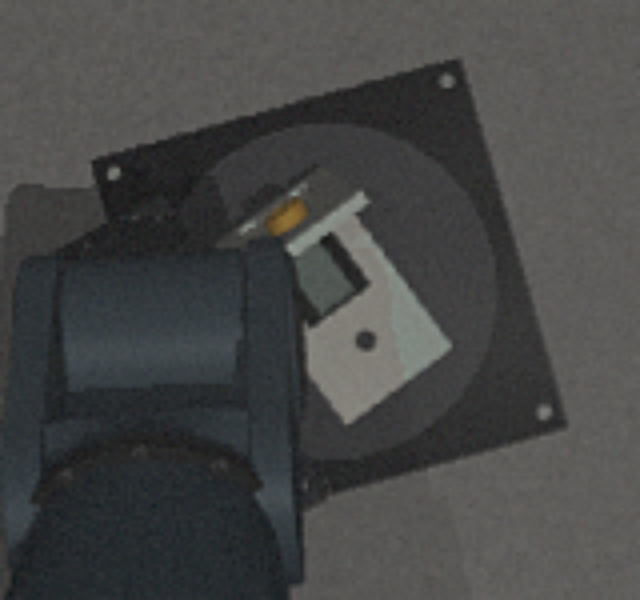

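The table has turned but trails by about 8°, since the closed fingers are thinner than I assumed. I'll go on along the arc with less offset.

```bash
python3 - <<'E'
from h import *
c=ld('top');u=np.array([[366,341]])/4+[230-.375,160-.375]
p=onz(c,u,46)[0][:2]-c0;print(np.hypot(*p),np.degrees(np.arctan2(-p[1],-p[0])))
s=ctrl.sense()
def W(th,d,r=95):
    a=np.radians(th);p=c0+r*np.array([np.cos(a),np.sin(a)])-d*np.array([np.sin(a),-np.cos(a)])
    return (*p,s['tool_pos'][2],180,0,th)
rows([W(118.6-1.8*k,26-1*k) for k in range(1,8)]+[W(105.3,x) for x in(18,16,15,14,13)])
E
```

```text
40.77710872747777 34.347238821926695
0.02, 0.03, 0.0, 0.0, 0.0, 0.04, 0.02, 0.06, 0.0, 0.0, 0.0, 0.08, 0.02, 0.09, 0.0, 0.0, 0.0, 0.12, 0.03, 0.13, 0.0, 0.0, 0.0, 0.16, 0.03, 0.16, 0.0, 0.0, 0.0, 0.2, 0.03, 0.2, 0.0, 0.0, 0.0, 0.24, 0.02, 0.23, 0.0, 0.0, 0.0, 0.28, 0.02, 0.25, 0.0, 0.0, 0.0, 0.3, 0.02, 0.26, 0.0, 0.0, 0.0, 0.3, 0.02, 0.27, 0.0, 0.0, 0.0, 0.3, 0.01, 0.28, 0.0, 0.0, 0.0, 0.3, 0.01, 0.29, 0.0, 0.0, 0.0, 0.3
```

>>> {"op": "arm_command", "data": {"moves": [0.02,0.03,0,0,0,0.04,0.02,0.06,0,0,0,0.08,0.02,0.09,0,0,0,0.12,0.03,0.13,0,0,0,0.16,0.03,0.16,0,0,0,0.2,0.03,0.2,0,0,0,0.24,0.02,0.23,0,0,0,0.28,0.02,0.25,0,0,0,0.3,0.02,0.25,0,0,0,0.3]}}

```text
t: 5.15
tool_pos: [521.3, 96.1, 59.7]
tool_rot: [179.9, 0.0, 105.1]
contact_force: [-0.2, -0.1, 2.5]
grip_width: 0.006
grip_force: 0.9
```

>>> {"op": "arm_command", "data": {"moves": [0,0.01,0,0,0,0,0,0.02,0,0,0,0,0,0.02,0,0,0,0,0,0.02,0,0,0,0]}}

```text
t: 5.48
tool_pos: [523.2, 96.5, 59.3]
tool_rot: [180.0, 0.0, 105.1]
contact_force: [-1.7, -0.1, 4.5]
grip_width: 0.007
grip_force: 2.0
```

```bash
python3 - <<'E'
from h import *
s=ctrl.sense();print(s['tool_pos'],s['tool_rot'],s['contact_force'],s['torque'])
c=cap('top');cv2.imwrite('pics/t2.png',cv2.resize(c['pixels'][160:310,230:390],None,fx=4,fy=4))
E
```

```text
[523.23465663  96.4892456   59.27280345] [1.79972262e+02 1.57765741e-03 1.05126941e+02] [-1.74065035 -0.12659175  4.4832121 ] [0.13152181 0.27062909 0.00156578]
```

View pics/t2.png

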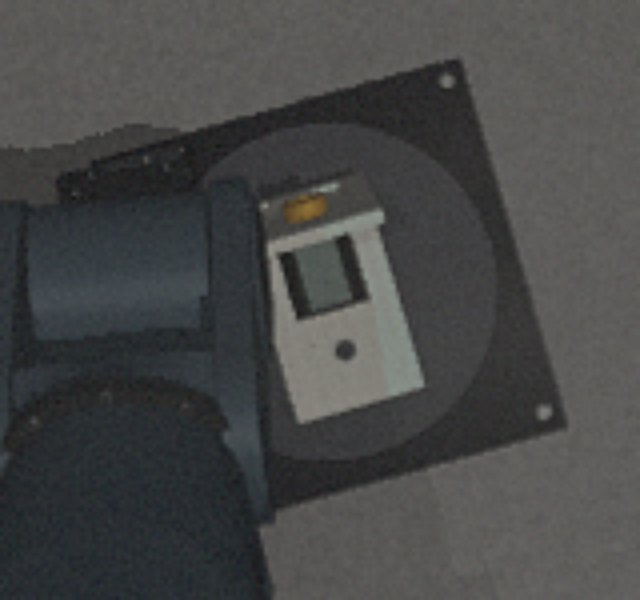

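Clamshell now almost parallel to the bed, hole at zoom (345,349). I'll press a little more and check the force.

>>> {"op": "arm_command", "data": {"moves": [0,0.01,0,0,0,0,0,0.02,0,0,0,0,0,0.03,0,0,0,0,0,0.03,0,0,0,0,0,0.03,0,0,0,0]}}

```text
t: 5.95
tool_pos: [524.7, 97.0, 58.8]
tool_rot: [-179.7, -0.0, 105.1]
contact_force: [-10.2, -2.4, 11.0]
grip_width: 0.005
grip_force: 7.7
```

```bash
python3 - <<'E'
from h import *
for c,u in((ld('top'),(345,349)),):
    p=onz(c,np.array([u])/4+[230-.375,160-.375],46)[0][:2]-c0;print(np.hypot(*p),np.degrees(np.arctan2(-p[1],-p[0])))
s=ctrl.sense();print(s['contact_force'],s['torque'])
E
```

```text
39.77661781946176 14.965598615783302
[-10.16281536  -2.39015356  11.00381089] [-0.43727831  1.88046751  0.00814822]
```

Turntable at the stop (10 N reaction, hole direction 15.0°). Backing off and rising, and measuring the lid angle.

>>> {"op": "arm_command", "data": {"moves": [0,-0.15,0,0,0,0,0,-0.3,0,0,0,0,0,-0.3,-0.35,0,0,0,0,-0.3,-0.7,0,0,0,0,-0.3,-1,0,0,0,0,-0.3,-1,0,0,0]}}

```text
t: 6.45
tool_pos: [495.0, 88.2, 185.5]
tool_rot: [179.4, 0.1, 105.1]
contact_force: [1.4, -0.9, 1.6]
grip_width: 0.004
grip_force: 0.0
```

```bash
python3 - <<'E'
from h import *
c=cap('top')
uv=[[u,v] for v in range(195,235) for u in range(296,330)];w=bydepth(c,uv)
a=np.radians(YAW);B=np.c_[(w[:,:2]-c0)@np.array([[np.cos(a),-np.sin(a)],[np.sin(a),np.cos(a)]]),w[:,2]]
B=B[(B[:,2]>65)&(B[:,2]<200)]
for lo in range(60,200,10):
    q=B[(B[:,2]>=lo)&(B[:,2]<lo+10)]
    if len(q): print(lo,len(q),np.median(q,0).round(1),q[:,0].max().round(1),q[:,1].min().round(),q[:,1].max().round())
p=onz(c,[[0,0]],46)
s=ctrl.sense();print(s['tool_pos'],s['tool_rot'],s['contact_force'])
E
```

```text
60 12 [56.7 -3.9 66.7] 57.5 -32.0 22.0
70 35 [53.3 -4.2 74.4] 55.7 -37.0 24.0
80 15 [ 48.6 -23.   84.6] 52.2 -39.0 24.0
90 14 [ 44.2 -18.   95.2] 48.4 -35.0 25.0
100 9 [ 41.8 -29.1 107.1] 44.5 -39.0 22.0
110 7 [ 38.3 -23.1 115.4] 40.5 -36.0 20.0
120 16 [ 34.9 -20.  125.3] 37.6 -37.0 26.0
130 28 [ 32.6  -6.7 135.5] 42.7 -39.0 26.0
140 42 [ 29.   -7.3 146.9] 39.5 -38.0 24.0
150 60 [ 26.1   0.  155.1] 36.4 -39.0 27.0
160 28 [ 20.1  -1.4 165.6] 22.8 -38.0 27.0
170 121 [ 12.3  -7.5 175.8] 18.2 -39.0 27.0
180 8 [ 13.    4.2 181.4] 15.4 -17.0 18.0
[493.6788302   88.03192853 182.15734547] [1.79634041e+02 7.99846569e-02 1.05108215e+02] [ 0.1755288  -0.48631008 -0.7014929 ]
```

>>> {"op": "arm_command", "data": {"moves": [0,0,-0.3,0,0,0,0,0,-0.45,0,0,0,-0.2,0.2,-0.45,0,0,0,-0.4,0.4,-0.45,0,0,0,-0.6,0.6,-0.45,0,0,0,-0.78,0.79,-0.45,0,0,0,-0.78,0.79,-0.45,0,0,0,-0.78,0.79,-0.3,0,0,0,-0.78,0.79,-0.1,0,0,0,-0.78,0.79,0.02,0,0,0,-0.78,0.79,0.02,0,0,0]}}

```text
t: 7.42
tool_pos: [605.4, 22.4, 171.9]
tool_rot: [-179.6, -0.1, 105.1]
contact_force: [-0.2, 0.0, 0.5]
grip_width: 0.003
grip_force: 0.0
```

```bash
python3 - <<'E'
from h import *
s=ctrl.sense();print(s['tool_pos'],s['tool_rot'],s['contact_force'])
a=np.radians(YAW)
def W(al):
    al=np.radians(al);bx=55-122*np.cos(al)+9*np.sin(al)+9*max(np.sin(al),0);z=48+122*np.sin(al)+9*np.cos(al)+14
    return (*(c0+bx*np.array([np.cos(a),np.sin(a)])),z,180,0,105.3)
rows([W(x) for x in (74,69,65,61,57,53,49,45,41,37,33,29,25)])
E
```

```text
[605.35200989  22.40582322 171.94279679] [-1.79594869e+02 -1.17867061e-01  1.05102408e+02] [-0.20918671  0.00966893  0.51329124]
-0.01, -0.04, -0.08, -0.01, 0.0, 0.0, -0.01, -0.13, -0.06, -0.01, 0.0, 0.0, -0.01, -0.2, -0.04, -0.01, 0.0, 0.0, -0.01, -0.27, -0.01, -0.01, 0.0, 0.0, -0.01, -0.33, 0.03, -0.01, 0.0, 0.0, -0.01, -0.4, 0.06, -0.01, 0.0, 0.0, -0.01, -0.46, 0.1, -0.01, 0.0, 0.0, -0.01, -0.52, 0.15, -0.01, 0.0, 0.0, -0.01, -0.57, 0.2, -0.01, 0.0, 0.0, -0.01, -0.63, 0.25, -0.01, 0.0, 0.0, -0.01, -0.68, 0.3, -0.01, 0.0, 0.0, -0.01, -0.72, 0.36, -0.01, 0.0, 0.0, -0.01, -0.76, 0.42, -0.01, 0.0, 0.0
```

>>> {"op": "arm_command", "data": {"moves": [-0.01,-0.04,-0.08,0,0,0,-0.01,-0.13,-0.06,0,0,0,-0.01,-0.2,-0.04,0,0,0,-0.01,-0.27,-0.01,0,0,0,-0.01,-0.33,0.03,0,0,0,-0.01,-0.4,0.06,0,0,0,-0.01,-0.46,0.1,0,0,0,-0.01,-0.52,0.15,0,0,0,-0.01,-0.57,0.2,0,0,0,-0.01,-0.63,0.25,0,0,0,-0.01,-0.68,0.3,0,0,0,-0.01,-0.72,0.36,0,0,0,-0.01,-0.76,0.42,0,0,0,-0.01,-0.76,0.42,0,0,0]}}

```text
t: 8.58
tool_pos: [518.5, -2.7, 124.6]
tool_rot: [-179.9, -0.1, 105.1]
contact_force: [-0.2, -0.8, 0.2]
grip_width: 0.002
grip_force: 0.0
```

```bash
python3 - <<'E'
from h import *
s=ctrl.sense();print(s['tool_pos'],s['tool_rot'],s['contact_force'])
a=np.radians(YAW)
def W(al,e=0):
    al=np.radians(al);bx=55-122*np.cos(al)+9*np.sin(al)+9*max(np.sin(al),0);z=48+122*np.sin(al)+9*np.cos(al)+14-e
    return (*(c0+bx*np.array([np.cos(a),np.sin(a)])),z,180,0,105.3)
rows([W(x) for x in (21,18,15,12,9,6,3,1,0)]+[W(0,2),W(0,3)])
c=cap('side');cv2.imwrite('pics/s3.png',cv2.resize(c['pixels'][170:330,210:400],None,fx=3.5,fy=3.5))
E
```

```text
[518.48900474  -2.68133401 124.64785364] [-1.79858606e+02 -5.07613295e-02  1.05090782e+02] [-0.18706629 -0.84938441  0.15221717]
0.0, -0.05, 0.09, 0.0, 0.0, 0.0, 0.0, -0.07, 0.14, 0.0, 0.0, 0.0, 0.0, -0.1, 0.19, 0.0, 0.0, 0.0, 0.0, -0.12, 0.24, 0.0, 0.0, 0.0, 0.0, -0.13, 0.29, 0.0, 0.0, 0.0, 0.0, -0.15, 0.34, 0.0, 0.0, 0.0, 0.0, -0.16, 0.39, 0.0, 0.0, 0.0, 0.0, -0.17, 0.43, 0.0, 0.0, 0.0, 0.0, -0.17, 0.45, 0.0, 0.0, 0.0, 0.0, -0.17, 0.46, 0.0, 0.0, 0.0, 0.0, -0.17, 0.47, 0.0, 0.0, 0.0
```

View pics/s3.png

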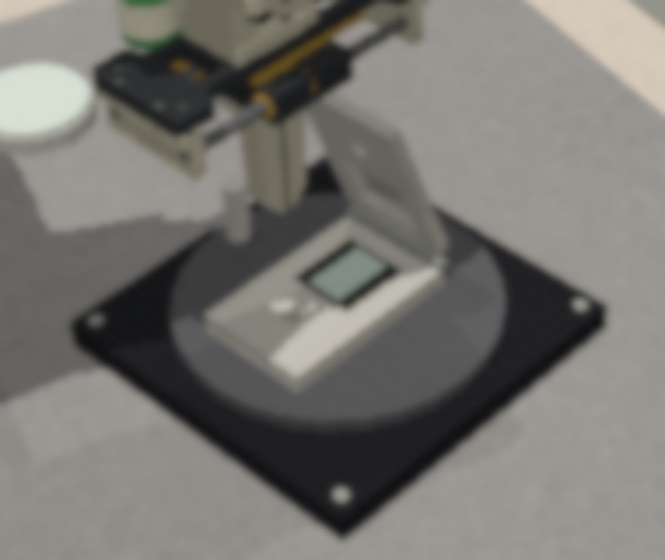

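The lid is still open (zoomed side picture, lid edge at (330,100)–(420,140)) and the fingertip (275,205) is on its inner side, so it passed over the edge. Checking the tip geometry and lid angle.

```bash
python3 - <<'E'
from h import *
print(ctrl.finger_overhang)
a=np.radians(YAW);M=np.array([[np.cos(a),-np.sin(a)],[np.sin(a),np.cos(a)]])
s=ctrl.sense();p=s['tool_pos'];c=ld('side')
print('tip proj',(proj(c,[[p[0],p[1],p[2]-14]])-[210,170])*3.5)
# lid inner face from side depth
for u,v in((345,130),(360,160),(380,190),(400,140),(400,170),(420,190),(430,220),(380,150)):
    w=bydepth(c,[[u/3.5+210,v/3.5+170]])[0];print(u,v,((w[:2]-c0)@M).round(1),w[2].round(1))
L=lambda al:c0+0
for al in(60,65,70,75,80,90):
    r=np.radians(al);P=[]
    for y in(-40,40):
        b=np.array([55-135*np.cos(r)+9*np.sin(r),y]);P.append([*(c0+M@b),48+135*np.sin(r)+9*np.cos(r)])
    print(al,((proj(c,P)-[210,170])*3.5).round().tolist())
t=cap('top')
uv=[[u,v] for v in range(185,260) for u in range(285,340)];w=bydepth(t,uv)
B=np.c_[(w[:,:2]-c0)@M,w[:,2]];B=B[(B[:,2]>65)&(B[:,2]<200)&(abs(B[:,1])<42)]
for lo in range(60,200,10):
    q=B[(B[:,2]>=lo)&(B[:,2]<lo+10)]
    if len(q): print(lo,len(q),np.median(q,0).round(1),q.min(0).round(),q.max(0).round())
E
```

```text
14.0
tip proj [[279.68418192 239.46822127]]
345 130 [14.9  3.6] 155.4
360 160 [24.7  1.7] 128.2
380 190 [39.2 -0.4] 97.3
400 140 [ 19.6 -36.4] 166.2
400 170 [ 16.7 -38.7] 147.0
420 190 [ 35.2 -37.4] 120.1
430 220 [ 40.6 -40.5] 95.1
380 150 [ 15.9 -23.7] 154.3
60 [[375.0, 158.0], [277.0, 101.0]]
65 [[388.0, 142.0], [289.0, 86.0]]
70 [[402.0, 128.0], [303.0, 73.0]]
75 [[415.0, 115.0], [316.0, 61.0]]
80 [[429.0, 104.0], [330.0, 50.0]]
90 [[456.0, 85.0], [357.0, 32.0]]
```

```bash
python3 - <<'E'
from h import *
a=np.radians(YAW);M=np.array([[np.cos(a),-np.sin(a)],[np.sin(a),np.cos(a)]])
c=ld('side');s=ctrl.sense();print(s['tool_pos'],s['tool_rot'])
p=s['tool_pos'];print('TCP bed',(p[:2]-c0)@M)
for u in(262,275,292):
  for v in range(150,250,8):
    w=bydepth(c,[[u/3.5+210,v/3.5+170]])[0];print(u,v,((w[:2]-c0)@M).round(),w[2].round(),end=' | ')
  print()
for b in((-47,0),(-47,20)):
    for z in(110,125,140):print(b,z,(proj(c,[[*(c0+M@np.array(b)),z]])-[210,170])*3.5)
E
```

```text
[519.97522551  -2.62457517 126.05239951] [-1.79981261e+02 -8.29644160e-03  1.05093440e+02]
TCP bed [-45.13781161  -0.42913272]
262 150 [-62.  -9.] 192.0 | 262 158 [-64. -11.] 189.0 | 262 166 [-64. -10.] 182.0 | 262 174 [-62.  -7.] 174.0 | 262 182 [-60.  -5.] 166.0 | 262 190 [-61.  -5.] 160.0 | 262 198 [-63.  -7.] 157.0 | 262 206 [ 41. 112.] 21.0 | 262 214 [25. 95.] 33.0 | 262 222 [18. 87.] 35.0 | 262 230 [14. 83.] 33.0 | 262 238 [10. 79.] 31.0 | 262 246 [ 3. 72.] 32.0 | 
275 150 [-53. -10.] 187.0 | 275 158 [-53.  -9.] 181.0 | 275 166 [-54. -10.] 177.0 | 275 174 [-55. -11.] 172.0 | 275 182 [-53.  -8.] 164.0 | 275 190 [-55.  -9.] 159.0 | 275 198 [-58. -12.] 157.0 | 275 206 [-55.  -8.] 147.0 | 275 214 [32. 89.] 32.0 | 275 222 [26. 83.] 32.0 | 275 230 [22. 79.] 31.0 | 275 238 [13. 70.] 34.0 | 275 246 [ 8. 64.] 34.0 | 
292 150 [-40.  -9.] 179.0 | 292 158 [-39.  -8.] 173.0 | 292 166 [-41. -10.] 169.0 | 292 174 [-43. -12.] 165.0 | 292 182 [-44. -12.] 160.0 | 292 190 [-42.  -9.] 152.0 | 292 198 [-42.  -9.] 145.0 | 292 206 [-41.  -7.] 138.0 | 292 214 [38. 80.] 33.0 | 292 222 [32. 74.] 34.0 | 292 230 [28. 69.] 32.0 | 292 238 [23. 64.] 31.0 | 292 246 [15. 56.] 35.0 | 
(-47, 0) 110 [[277.9351378  242.21216024]]
(-47, 0) 125 [[276.58236613 222.66118521]]
(-47, 0) 140 [[275.20920993 202.76485942]]
(-47, 20) 110 [[254.29781819 227.29612838]]
(-47, 20) 125 [[252.75614695 207.80477181]]
(-47, 20) 140 [[251.19186744 187.97404337]]
```

Real fingertip looks about 20 mm higher than tip = TCP − 14 would give, so it cleared the lid edge. I'll go back over and push lower, then check by contact.

>>> {"op": "arm_command", "data": {"moves": [0,0,-0.3,0,0,0,0,0,-0.62,0,0,0,0,0.25,-0.64,0,0,0,0,0.5,-0.64,0,0,0,0,0.79,-0.64,0,0,0,0,0.79,-0.5,0,0,0,0,0.79,-0.26,0,0,0,0,0.79,-0.26,0,0,0]}}

```text
t: 9.35
tool_pos: [609.7, 22.4, 153.0]
tool_rot: [-179.6, -0.1, 105.1]
contact_force: [-0.9, 0.3, -1.5]
grip_width: 0.007
grip_force: 0.0
```

```bash
python3 - <<'E'
from h import *
a=np.radians(YAW);M=np.array([[np.cos(a),-np.sin(a)],[np.sin(a),np.cos(a)]])
s=ctrl.sense();p=s['tool_pos'];print(p,(p[:2]-c0)@M,s['contact_force'])
c=cap('side');cv2.imwrite('pics/s4.png',cv2.resize(c['pixels'][170:300,210:360],None,fx=4,fy=4))
for d in(-14,0,10):print(d,(proj(c,[[p[0],p[1],p[2]+d]])-[210,170])*4)
E
```

```text
[609.73815549  22.42882645 152.96004522] [48.0546059   0.05029357] [-0.94033096  0.26122199 -1.45173988]
-14 [[443.88548803 147.66911073]]
0 [[443.48824405 126.42287873]]
10 [[443.20061561 111.04602891]]
```

View pics/s4.png

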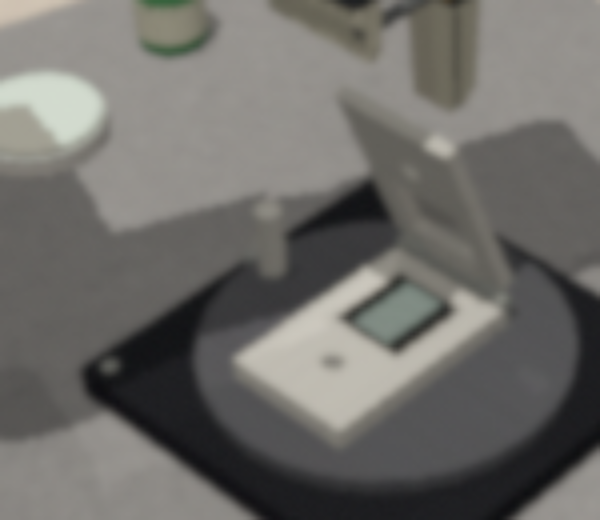

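Tip now visible at zoom (442,108), behind the open lid's edge and about level with the lip. Now the lid arc.

```bash
python3 - <<'E'
from h import *
a=np.radians(YAW)
def W(al,o=8):
    al=np.radians(al);bx=55-122*np.cos(al)+18*np.sin(al);z=48+122*np.sin(al)+9*np.cos(al)-o
    return (*(c0+bx*np.array([np.cos(a),np.sin(a)])),z,180,0,105.3)
rows([W(x) for x in (69,66,63,60,56,52,48,44,40,36)],[609.7,22.4,156,180,0,105.2])
E
```

```text
0.0, -0.17, -0.01, 0.0, 0.0, 0.0, 0.0, -0.22, 0.01, 0.0, 0.0, 0.0, 0.0, -0.27, 0.03, 0.0, 0.0, 0.0, 0.0, -0.32, 0.05, 0.0, 0.0, 0.0, 0.0, -0.39, 0.08, 0.0, 0.0, 0.0, 0.0, -0.45, 0.12, 0.0, 0.0, 0.0, 0.0, -0.51, 0.16, 0.0, 0.0, 0.0, 0.0, -0.57, 0.21, 0.0, 0.0, 0.0, 0.0, -0.62, 0.26, 0.0, 0.0, 0.0, 0.0, -0.68, 0.31, 0.0, 0.0, 0.0
```

>>> {"op": "arm_command", "data": {"moves": [0,-0.08,0,0,0,0,0,-0.17,0,0,0,0,0,-0.22,0.01,0,0,0,0,-0.27,0.03,0,0,0,0,-0.32,0.05,0,0,0,0,-0.39,0.08,0,0,0]}}

```text
t: 9.9
tool_pos: [566.7, 9.8, 148.6]
tool_rot: [179.9, 0.0, 105.1]
contact_force: [0.7, -0.3, 0.4]
grip_width: 0.007
grip_force: 0.4
```

```bash
python3 - <<'E'
from h import *
a=np.radians(YAW);M=np.array([[np.cos(a),-np.sin(a)],[np.sin(a),np.cos(a)]])
s=ctrl.sense();p=s['tool_pos'];print(p,(p[:2]-c0)@M,s['contact_force'])
c=cap('side');cv2.imwrite('pics/s5.png',cv2.resize(c['pixels'][170:300,210:360],None,fx=4,fy=4))
E
```

```text
[566.65804964   9.78445051 148.60197007] [ 3.16486017 -0.77825413] [ 0.71225434 -0.30217763  0.38095088]
```

View pics/s5.png

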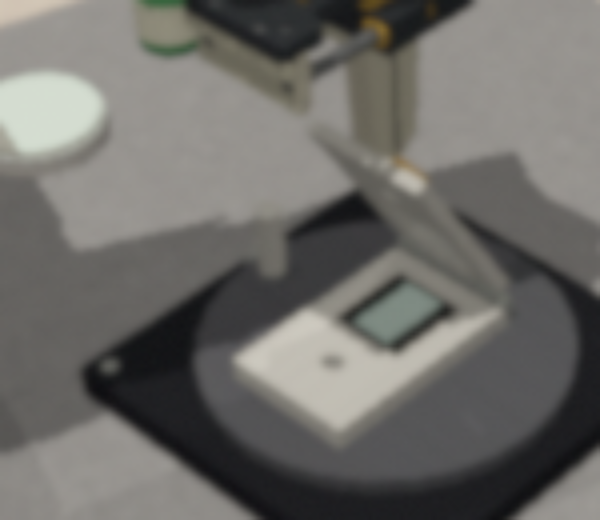

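The lid follows the finger (now about 56°). Continuing the arc.

>>> {"op": "arm_command", "data": {"moves": [0,-0.06,0.04,0,0,0,0,-0.12,0.08,0,0,0,0,-0.18,0.13,0,0,0,0,-0.23,0.18,0,0,0,0,-0.29,0.23,0,0,0,0,-0.33,0.27,0,0,0,0,-0.36,0.31,0,0,0,0,-0.39,0.35,0,0,0,0,-0.42,0.4,0,0,0,0,-0.45,0.45,0,0,0,0,-0.48,0.5,0,0,0,0,-0.5,0.55,0,0,0,0,-0.52,0.6,0,0,0,0,-0.54,0.65,0,0,0,0,-0.55,0.7,0,0,0,0,-0.55,0.7,0,0,0]}}

```text
t: 11.28
tool_pos: [501.8, -7.3, 62.6]
tool_rot: [-179.9, -0.0, 105.1]
contact_force: [-0.3, -0.5, -0.1]
grip_width: 0.005
grip_force: 0.0
```

```bash
python3 - <<'E'
from h import *
a=np.radians(YAW);M=np.array([[np.cos(a),-np.sin(a)],[np.sin(a),np.cos(a)]])
s=ctrl.sense();p=s['tool_pos'];print(p,(p[:2]-c0)@M,s['contact_force'])
t=cap('top')
uv=[[u,v] for v in range(185,270) for u in range(285,350)];w=bydepth(t,uv)
B=np.c_[(w[:,:2]-c0)@M,w[:,2]];B=B[(B[:,2]>46)&(B[:,2]<200)&(abs(B[:,1])<38)&(B[:,0]<70)]
for lo in range(-90,60,10):
    q=B[(B[:,0]>=lo)&(B[:,0]<lo+10)]
    if len(q): print(lo,len(q),np.median(q,0).round(1))
E
```

```text
[501.75594193  -7.28764213  62.59419121] [-63.94181446  -0.11935063] [-0.25200398 -0.45741623 -0.0967722 ]
0 7 [  2.6 -30.3 196.9]
10 3 [ 10.1 -21.4 199.8]
20 5 [ 22.2 -24.6 199.5]
50 28 [57.6 -1.  52.5]
```

>>> {"op": "arm_command", "data": {"moves": [0,-0.01,0.03,0,0,0,0,-0.02,0.06,0,0,0,0,-0.02,0.08,0,0,0,0,-0.02,0.09,0,0,0,0,-0.02,0.09,0,0,0]}}

```text
t: 11.75
tool_pos: [500.2, -7.9, 52.8]
tool_rot: [-180.0, -0.0, 105.1]
contact_force: [0.4, -0.7, 0.4]
grip_width: 0.004
grip_force: 0.0
```

>>> {"op": "arm_command", "data": {"moves": [0,0,0.01,0,0,0,0,0,0.02,0,0,0,0,0,0.03,0,0,0,0,0,0.03,0,0,0]}}

```text
t: 12.08
tool_pos: [500.2, -7.9, 49.3]
tool_rot: [-180.0, -0.0, 105.1]
contact_force: [0.3, -0.8, 0.5]
grip_width: 0.002
grip_force: 0.1
```

```bash
python3 - <<'E'
from h import *
c=cap('side');s=ctrl.sense();print(s['tool_pos'],s['contact_force'])
a=np.radians(YAW);M=np.array([[np.cos(a),-np.sin(a)],[np.sin(a),np.cos(a)]])
uv=[[u,v] for v in range(200,300) for u in range(260,350)];w=bydepth(c,uv)
B=np.c_[(w[:,:2]-c0)@M,w[:,2]];B=B[(B[:,2]>40)&(B[:,2]<90)&(abs(B[:,1])<38)&(abs(B[:,0])<90)]
for lo in range(-90,60,10):
    q=B[(B[:,0]>=lo)&(B[:,0]<lo+10)&(B[:,1]<-15)]
    if len(q): print(lo,len(q),np.median(q,0).round(1))
E
```

```text
[500.23830241  -7.90090161  49.34344117] [-0.0564213  -0.22572975  0.19325114]
-90 20 [-80.9 -26.   62.8]
-80 81 [-75.6 -28.3  60.9]
-70 56 [-64.7 -31.5  63.8]
-60 54 [-55.2 -32.3  63.7]
-50 46 [-45.4 -31.2  62.8]
-40 49 [-35.3 -32.   62.2]
-30 47 [-24.7 -29.3  61.6]
-20 40 [-15.6 -32.5  60.8]
-10 46 [ -4.5 -31.7  59.7]
0 43 [  5.2 -31.2  59.1]
10 40 [ 15.5 -32.4  57.6]
20 42 [ 24.8 -32.3  57.5]
30 36 [ 35.  -28.4  58.7]
40 28 [ 45.3 -34.4  53. ]
50 30 [ 52.  -29.7  53.1]
```

Lid at about 3°. Continuing down in small steps.

>>> {"op": "arm_command", "data": {"moves": [0,0,0.01,0,0,0,0,0,0.02,0,0,0,0,0,0.03,0,0,0,0,0,0.04,0,0,0,0,0,0.04,0,0,0]}}

```text
t: 12.55
tool_pos: [499.7, -8.0, 44.2]
tool_rot: [-179.9, -0.0, 105.1]
contact_force: [-3.3, -1.6, 0.6]
grip_width: 0.005
grip_force: 1.7
```

>>> {"op": "arm_command", "data": {"moves": [0,0,0.01,0,0,0,0,0,0.02,0,0,0,0,0,0.02,0,0,0,0,0,0.02,0,0,0]}}

```text
t: 12.88
tool_pos: [499.6, -8.0, 42.1]
tool_rot: [-179.9, -0.0, 105.1]
contact_force: [-5.7, -2.6, 3.6]
grip_width: 0.004
grip_force: 3.6
```

```bash
cat >> h.py <<'E'
aB=np.radians(YAW);M=np.array([[np.cos(aB),-np.sin(aB)],[np.sin(aB),np.cos(aB)]])
def lid(c):
    uv=[[u,v] for v in range(200,300) for u in range(255,350)];w=bydepth(c,uv)
    B=np.c_[(w[:,:2]-c0)@M,w[:,2]];B=B[(B[:,2]>48)&(B[:,2]<66)&(B[:,1]<-18)&(B[:,1]>-38)&(B[:,0]>-85)&(B[:,0]<45)]
    f=np.polyfit(B[:,0],B[:,2],1);print('lid slope deg',-np.degrees(np.arctan(f[0])),'z at -65',np.polyval(f,-65),'z at 40',np.polyval(f,40),len(B))
E
python3 - <<'E'
from h import *
c=cap('side');s=ctrl.sense();print(s['tool_pos'],s['contact_force'],s['torque']);lid(c)
uv=[[u,v] for v in range(225,300) for u in range(255,350)];w=bydepth(c,uv)
B=np.c_[(w[:,:2]-c0)@M,w[:,2]]
q=B[(B[:,0]>-95)&(B[:,0]<-45)&(abs(B[:,1])<14)&(B[:,2]>56)&(B[:,2]<130)]
for lo in range(56,130,6):
    k=q[(q[:,2]>=lo)&(q[:,2]<lo+6)]
    if len(k):print(lo,len(k),k.min(0).round(),k.max(0).round())
E
```

```text
[499.5844779   -7.97729742  42.1060862 ] [-6.90455452 -2.37169815  3.30057555] [-0.44096917  1.07491368  0.01264545]
lid slope deg -0.1043386804569144 z at -65 56.81172970428574 z at 40 57.00294053432426 426
56 74 [-84. -14.  56.] [-45.  14.  62.]
62 28 [-81. -10.  62.] [-46.   7.  68.]
68 31 [-83. -11.  69.] [-49.   8.  74.]
74 39 [-83. -10.  74.] [-52.  10.  80.]
80 32 [-83. -10.  80.] [-51.   8.  86.]
86 35 [-83. -10.  86.] [-51.   8.  92.]
92 35 [-85. -10.  92.] [-50.   6.  98.]
98 40 [-85. -10.  98.] [-52.   8. 104.]
104 39 [-85. -11. 104.] [-51.   9. 110.]
110 36 [-85. -11. 110.] [-49.   7. 116.]
116 15 [-86. -11. 116.] [-55.   1. 120.]
122 9 [-85. -10. 122.] [-79.  -5. 126.]
128 1 [-84.  -7. 128.] [-84.  -7. 128.]
```

Lid is shut (slope −0.1°, face at 56.8 mm). Closed fingertips evidently sit about 15 mm behind the TCP, so I must re-measure the tips once opened. Lifting, opening part way and moving over to the rack.

>>> {"op": "arm_command", "data": {"moves": [0,0,-0.3,0,0,0,0,0,-0.6,0,0,0,0,0,-0.9,0,0,0,0,0,-1,0,0,0]}}

```text
t: 13.27
tool_pos: [502.8, -8.0, 167.1]
tool_rot: [179.6, 0.1, 105.1]
contact_force: [0.1, 0.0, 0.8]
grip_width: 0.005
grip_force: 0.0
```

>>> {"op": "arm_command", "data": {"moves": [-0.2,-0.05,-0.3,0,0,0,-0.4,-0.1,-0.4,0,0,0,-0.7,-0.15,-0.4,0,0,0,-0.83,-0.2,-0.4,0,0,0,-0.83,-0.2,-0.4,0,0,0], "hand": 0.45}}

```text
t: 13.68
tool_pos: [503.6, -113.0, 210.7]
tool_rot: [179.9, 0.1, 104.9]
contact_force: [-0.4, 0.1, -0.9]
grip_width: 0.317
grip_force: 0.0
```

>>> {"op": "arm_command", "data": {"moves": [-0.3,-0.07,0,0,0,0,-0.6,-0.14,0,0,0,0,-0.83,-0.2,0,0,0,0,-0.83,-0.2,0,0,0,0]}}

```text
t: 14.02
tool_pos: [506.3, -216.0, 210.1]
tool_rot: [180.0, 0.1, 105.0]
contact_force: [0.6, 0.1, -0.1]
grip_width: 0.452
grip_force: 0.0
```

>>> {"op": "arm_command", "data": {"moves": [-0.3,-0.07,0,0,0,0,-0.6,-0.14,0,0,0,0,-0.83,-0.2,0,0,0,0,-0.83,-0.2,0,0,0,0,-0.83,-0.2,0,0,0,0]}}

```text
t: 14.43
tool_pos: [508.9, -315.1, 209.8]
tool_rot: [180.0, -0.0, 105.0]
contact_force: [0.7, 0.3, 0.7]
grip_width: 0.451
grip_force: 0.0
```

```bash
python3 - <<'E'
from h import *
s=ctrl.sense();p=s['tool_pos'];print(p,s['tool_rot'],s['contact_force'],s['grip_width'])
c=cap('side');lid(c)
x0,y0=proj(c,[p])[0].astype(int);print(x0,y0)
uv=[[u,v] for v in range(y0-60,y0+60) for u in range(x0-60,x0+60)];w=bydepth(c,uv)-[p[0],p[1],0]
R=Ro.from_euler('z',p[2]*0+s['tool_rot'][2],degrees=True).as_matrix()[:2,:2]
q=np.c_[w[:,:2]@R,w[:,2]];q[:,1]*=-1   # tool x, y
q=q[(abs(q[:,0])<15)&(abs(q[:,1])<60)&(q[:,2]>110)]
for lo in range(-50,50,10):
    k=q[(q[:,1]>=lo)&(q[:,1]<lo+10)]
    if len(k):print(lo,len(k),'zmin',np.sort(k[:,2])[:6].round(),k[:,0].min().round())
t=cap('top')
m=[u for u in ()]
b=c['pixels'][max(0,y0-70):y0+70,x0-90:x0+90]
cv2.imwrite('pics/s6.png',cv2.resize(b,None,fx=4,fy=4));print(b.shape)
E
```

```text
[ 508.90346825 -315.07992298  209.76703811] [ 1.79986979e+02 -2.80077501e-02  1.05021453e+02] [0.72232729 0.31759511 0.6575451 ] 0.4513305913548593
lid slope deg -0.18083200669995525 z at -65 56.7543965095022 z at 40 57.085789570384215 417
378 303
-50 295 zmin [332. 333. 333. 333. 333. 333.] -15.0
-40 194 zmin [231. 234. 235. 235. 236. 236.] -15.0
-30 81 zmin [226. 227. 227. 229. 229. 230.] -10.0
10 10 zmin [229. 234. 240. 242. 243. 251.] -8.0
20 296 zmin [225. 226. 226. 226. 227. 227.] -15.0
30 55 zmin [231. 232. 236. 237. 239. 240.] -10.0
(140, 180, 3)
```

Tips are measured about 16 mm behind the TCP (z 226 against 209.8), the same as when closed. I'll allow for it: the grasp needs TCP z ≈ 51, so the tips sit 4 mm above the head's lower end and later clear the collar.

>>> {"op": "arm_command", "data": {"moves": [-0.01,-0.01,0.3,0,0,0,-0.01,-0.01,0.6,0,0,0,-0.01,-0.01,0.8,0,0,0,-0.01,-0.01,0.9,0,0,0,-0.01,-0.01,0.9,0,0,0,-0.01,-0.01,0.9,0,0,0]}}

```text
t: 15.03
tool_pos: [508.4, -316.1, 103.1]
tool_rot: [180.0, 0.0, 105.1]
contact_force: [0.9, -0.4, 0.8]
grip_width: 0.454
grip_force: 0.0
```

```bash
python3 - <<'E'
from h import *
s=ctrl.sense();p=s['tool_pos'];print(p,s['tool_rot'],s['contact_force'],s['grip_width'])
c=cap('side');x0,y0=proj(c,[[508,-316,93]])[0].astype(int);print(x0,y0)
b=c['pixels'][y0-70:y0+70,x0-90:x0+90]
cv2.imwrite('pics/s6.png',cv2.resize(b,None,fx=4,fy=4))
E
```

```text
[ 508.37664233 -316.08749173  103.10350405] [1.79977494e+02 2.14246542e-02 1.05149525e+02] [ 0.87060877 -0.44164367  0.83545436] 0.45392365034395793
374 350
```

View pics/s6.png

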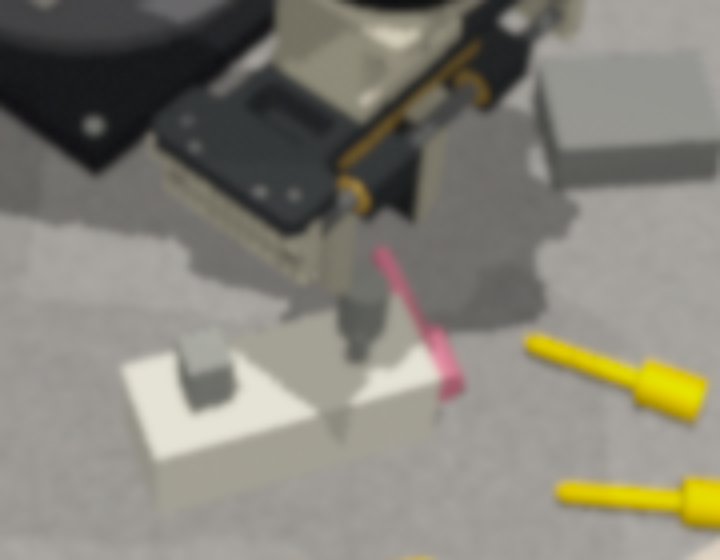

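The round pin stands between the open fingers (head at (360,300)) and the square one is at (205,370), untouched. The look-alikes have toppled, including yellow ones far from my path. Descending and gripping.

>>> {"op": "arm_command", "data": {"moves": [0,0,0.2,0,0,0,0,0,0.35,0,0,0,0,0,0.43,0,0,0,0,0,0.43,0,0,0,0,0,0.43,0,0,0]}}

```text
t: 15.5
tool_pos: [508.4, -316.9, 51.8]
tool_rot: [180.0, 0.1, 105.1]
contact_force: [0.1, -0.7, -0.8]
grip_width: 0.451
grip_force: 0.0
```

>>> {"op": "arm_command", "data": {"moves": [0,0,0,0,0,0,0,0,0,0,0,0,0,0,0,0,0,0,0,0,0,0,0,0,0,0,0,0,0,0,0,0,0,0,0,0,0,0,0,0,0,0,0,0,0,0,0,0], "hand": 0}}

```text
t: 16.17
tool_pos: [508.2, -316.9, 51.2]
tool_rot: [180.0, 0.1, 105.1]
contact_force: [-0.5, -0.3, 4.7]
grip_width: 0.228
grip_force: 30.0
```

```bash
python3 - <<'E'
from h import *
s=ctrl.sense();p=s['tool_pos'];print(p,s['tool_rot'],s['contact_force'],s['grip_width']*93)
c=cap('side')
# finger tips / head bottom by depth near pin
uv=[[u,v] for v in range(320,385) for u in range(345,405)];w=bydepth(c,uv)-[p[0],p[1],0]
R=Ro.from_euler('z',s['tool_rot'][2],degrees=True).as_matrix()[:2,:2]
q=np.c_[w[:,:2]@R,w[:,2]];q[:,1]*=-1
q=q[(abs(q[:,0])<16)&(abs(q[:,1])<45)&(q[:,2]>49)&(q[:,2]<140)]
for lo in range(-40,40,5):
    k=q[(q[:,1]>=lo)&(q[:,1]<lo+5)]
    if len(k):print(lo,len(k),'zmin',np.sort(k[:,2])[:6].round())
E
```

```text
[ 508.15164199 -316.91139945   51.23112928] [1.79959267e+02 5.20209303e-02 1.05098179e+02] [-0.4971439  -0.34189244  4.73891908] 21.20761227605261
-40 1 zmin [49.]
-35 1 zmin [50.]
-30 51 zmin [79. 80. 80. 81. 81. 83.]
-25 37 zmin [49. 49. 76. 77. 77. 77.]
-20 26 zmin [49. 72. 74. 76. 78. 79.]
-15 20 zmin [68. 72. 75. 79. 81. 83.]
-10 30 zmin [51. 65. 66. 68. 68. 69.]
-5 38 zmin [50. 50. 51. 53. 56. 66.]
0 18 zmin [49. 50. 52. 66. 68. 69.]
5 6 zmin [71. 85. 86. 91. 92. 93.]
10 26 zmin [69. 70. 70. 71. 71. 73.]
15 16 zmin [69. 72. 74. 78. 80. 80.]
20 16 zmin [73. 75. 76. 78. 80. 83.]
25 1 zmin [93.]
```

>>> {"op": "arm_command", "data": {"moves": [0,0,-0.1,0,0,0,0,0,-0.3,0,0,0,0,0,-0.5,0,0,0,0,0,-0.8,0,0,0,0,0,-1,0,0,0,0,0,-1,0,0,0]}}

```text
t: 16.72
tool_pos: [509.5, -317.9, 176.5]
tool_rot: [179.7, 0.3, 105.1]
contact_force: [0.8, -0.1, 0.0]
grip_width: 0.234
grip_force: 30.0
```

```bash
python3 - <<'E'
from h import *
s=ctrl.sense();p=s['tool_pos'];print(p,s['tool_rot'],s['contact_force'],s['grip_width']*93)
for n,box in(('top',(270,350,190,280)),('side',(260,350,210,300))):
    c=cap(n,n+'7.png');h=cv2.cvtColor(c['pixels'],cv2.COLOR_BGR2HSV)
    m=cv2.inRange(h,(10,90,60),(30,255,255));k=np.zeros_like(m);a,b,d,e=box;k[d:e,a:b]=m[d:e,a:b]
    n2,l,st,ce=cv2.connectedComponentsWithStats(k)
    for i in range(1,n2):
        if st[i][4]>15: print(n,st[i],ce[i],onz(c,[ce[i]],67).round(1),onz(c,[ce[i]],62).round(1))
print('exp',c0+M@np.array([-40,0]),proj(c,[[*(c0+M@np.array([-40,0])),67]]))
# pin in side view: depth slices under the fingers
c=ld('side');x0,y0=proj(c,[[p[0],p[1],p[2]]])[0].astype(int)
uv=[[u,v] for v in range(y0-25,y0+60) for u in range(x0-40,x0+40)];w=bydepth(c,uv)
k=(abs(w[:,0]-p[0])<25)&(abs(w[:,1]-p[1])<25)&(w[:,2]>p[2]-70)&(w[:,2]<p[2]+60)
w=w[k];print(len(w),w[:,2].min())
for lo in range(-50,60,8):
    q=w[(w[:,2]-p[2]>=lo)&(w[:,2]-p[2]<lo+8)]
    if len(q): print(lo,len(q),np.median(q,0).round(1),(q[:,0].max()-q[:,0].min()).round(1))
E
```

```text
[ 509.53957023 -317.87081098  176.48705729] [179.71857251   0.34970252 105.10057143] [ 0.77723961 -0.1123172   0.02706541] 21.724564936934176
top [311 242  10  10  60] [315.51666667 246.5       ] [[ 5.238e+02 -1.000e-01  6.700e+01]] [[524.3   0.   62. ]]
side [287 250  11   9  82] [292.24390244 253.96341463] [[522.3  -2.7  67. ]] [[524.8   2.2  62. ]]
exp [524.81770326  -0.854922  ] [[292.86092245 253.02475099]]
462 132.73401125319754
-50 2 [ 507.3 -317.8  133.6] 5.2
-42 18 [ 505.9 -319.6  139.7] 9.1
-34 17 [ 506.  -320.3  148.4] 7.5
-26 21 [ 504.8 -319.6  154.8] 6.5
-18 19 [ 506.7 -319.9  162.4] 9.1
-10 20 [ 506.8 -320.2  171. ] 8.3
-2 5 [ 507.8 -320.4  175.6] 4.8
6 14 [ 510.2 -325.4  188.9] 25.6
14 49 [ 507.9 -326.5  195.5] 39.8
22 68 [ 505.4 -326.3  202.6] 48.2
30 89 [ 511.1 -326.1  211.8] 49.1
38 85 [ 512.1 -322.6  216.4] 49.0
46 38 [ 496.1 -329.7  225.8] 47.5
54 17 [ 491.3 -330.6  233.4] 14.4
```

>>> {"op": "arm_command", "data": {"moves": [0.2,0.07,0,0,0,0,0.4,0.13,0,0,0,0,0.6,0.2,0,0,0,0,0.84,0.27,0,0,0,0,0.84,0.27,0,0,0,0]}}

```text
t: 17.23
tool_pos: [511.7, -206.5, 169.0]
tool_rot: [-179.8, -0.2, 105.2]
contact_force: [-0.3, -0.3, -0.9]
grip_width: 0.228
grip_force: 30.0
```

>>> {"op": "arm_command", "data": {"moves": [0.2,0.07,0,0,0,0,0.4,0.13,0,0,0,0,0.6,0.2,0,0,0,0,0.84,0.27,0,0,0,0,0.84,0.27,0,0,0,0]}}

```text
t: 17.65
tool_pos: [516.8, -101.4, 169.2]
tool_rot: [-179.9, -0.1, 105.2]
contact_force: [-0.2, -0.9, -1.9]
grip_width: 0.232
grip_force: 30.0
```

>>> {"op": "arm_command", "data": {"moves": [0.2,0.07,0,0,0,0,0.4,0.13,0,0,0,0,0.6,0.2,0,0,0,0,0.83,0.28,0,0,0,0,0.83,0.28,0,0,0,0,0.83,0.28,0,0,0,0,0.83,0.28,0,0,0,0,0.83,0.28,0,0,0,0]}}

```text
t: 18.32
tool_pos: [524.1, -1.2, 170.1]
tool_rot: [-179.9, -0.0, 105.0]
contact_force: [0.7, -0.1, -0.4]
grip_width: 0.23
grip_force: 30.0
```

```bash
cat >> h.py <<'E'
def pin(c,p):
    x0,y0=proj(c,[p])[0].astype(int)
    uv=[[u,v] for v in range(y0-25,y0+60) for u in range(x0-40,x0+40)];w=bydepth(c,uv)
    w=w[(abs(w[:,0]-p[0])<12)&(abs(w[:,1]-p[1])<12)&(w[:,2]>p[2]-38)&(w[:,2]<p[2]+4)]
    o,_=ray(c,[[x0,y0]]);d=np.array(p[:2])-o[:2];d/=np.hypot(*d)
    fx=np.polyfit(w[:,2]-p[2],w[:,0],1);fy=np.polyfit(w[:,2]-p[2],w[:,1],1)
    print('pin axis at TCP-43',np.array([np.polyval(f,-43) for f in(fx,fy)])+4*d,'tilt',np.degrees([fx[0],fy[0]]),len(w))
E
python3 - <<'E'
from h import *
s=ctrl.sense();p=s['tool_pos'];print(p,s['tool_rot'],s['contact_force'],s['grip_width']*93)
pin(cap('side'),p);lid(ld('side'))
E
```

```text
[524.06456044  -1.16143021 170.12797472] [-1.79942994e+02 -8.68190109e-03  1.05047172e+02] [ 0.73485469 -0.13031817 -0.39429539] 21.369835999178243
pin axis at TCP-43 [5.22516644e+02 3.52395976e-01] tilt [ 1.76346622 -1.5268283 ] 81
lid slope deg -0.06816200036607498 z at -65 56.720043494574455 z at 40 56.84495694327225 421
```

>>> {"op": "arm_command", "data": {"moves": [0,0,0.15,0,0,0,0,0,0.3,0,0,0,0,0,0.4,0,0,0,0,0,0.42,0,0,0,0,0,0.42,0,0,0]}}

```text
t: 18.78
tool_pos: [523.9, -0.8, 119.7]
tool_rot: [-179.9, -0.0, 105.0]
contact_force: [-0.1, -0.4, -1.4]
grip_width: 0.231
grip_force: 30.0
```

```bash
python3 - <<'E'
from h import *
s=ctrl.sense();p=s['tool_pos'];print(p,s['tool_rot'],s['contact_force'])
c=cap('side','s8.png');pin(c,p)
x0,y0=proj(c,[p])[0];print('TCP col',x0,y0)
for z in range(76,120,4):
    u,v=proj(c,[[p[0],p[1],z]])[0]; v=int(round(v))
    row=[(uu,bydepth(c,[[uu,v]])[0]) for uu in range(int(u)-14,int(u)+15)]
    g=[uu for uu,w in row if np.hypot(*(w[:2]-p[:2]))<16 and w[2]>z-12]
    print(z,v,round(u,1),(g[0],g[-1],np.mean(g)) if g else None,c['pixels'][v,int(u)-8:int(u)+9].max(1).tolist())
E
```

```text
[523.93871713  -0.78639916 119.69668641] [-1.79918242e+02 -2.75105710e-02  1.05047342e+02] [-0.07504442 -0.40187981 -1.41508944]
pin axis at TCP-43 [522.10744955   0.61604969] tilt [ 2.01046312 -1.05360386] 75
TCP col 291.2215696655109 234.0841219134906
76 250 292.3 (289, 296, np.float64(292.5)) [147, 145, 145, 148, 151, 146, 132, 116, 108, 115, 126, 135, 138, 139, 139, 145, 160]
80 249 292.2 (290, 293, np.float64(291.5)) [147, 146, 145, 146, 145, 138, 122, 104, 97, 106, 121, 131, 136, 139, 147, 159, 175]
84 247 292.1 (290, 293, np.float64(291.5)) [146, 147, 147, 146, 143, 129, 106, 89, 86, 99, 125, 148, 161, 168, 170, 172, 175]
88 246 292.0 (290, 293, np.float64(291.5)) [135, 142, 146, 147, 147, 142, 126, 103, 88, 86, 102, 133, 160, 176, 180, 179, 176]
92 244 291.9 (289, 293, np.float64(291.0)) [90, 111, 127, 137, 142, 140, 125, 102, 87, 86, 97, 120, 142, 161, 176, 184, 186]
96 243 291.8 (289, 293, np.float64(291.0)) [71, 85, 102, 117, 131, 135, 122, 101, 87, 86, 100, 123, 138, 148, 160, 173, 181]
100 241 291.7 (289, 293, np.float64(291.0)) [61, 62, 64, 71, 83, 93, 92, 86, 83, 86, 103, 128, 143, 146, 146, 146, 150]
104 240 291.6 (289, 293, np.float64(291.0)) [60, 62, 62, 64, 67, 72, 75, 79, 82, 86, 103, 129, 144, 148, 147, 147, 146]
108 238 291.5 (289, 293, np.float64(291.0)) [58, 59, 62, 62, 63, 66, 74, 80, 82, 86, 100, 121, 136, 143, 147, 148, 148]
112 237 291.4 (289, 293, np.float64(291.0)) [58, 60, 61, 62, 63, 66, 73, 80, 82, 84, 89, 102, 117, 133, 142, 146, 147]
116 235 291.3 (289, 293, np.float64(291.0)) [61, 61, 62, 63, 64, 67, 74, 80, 82, 82, 78, 71, 72, 85, 102, 118, 132]
```

Pin column (291.5) against collar column (292.2): aligned to about 1 mm. Lowering into the collar with force checks.

>>> {"op": "arm_command", "data": {"moves": [0,0,0.04,0,0,0,0,0,0.08,0,0,0,0,0,0.12,0,0,0,0,0,0.15,0,0,0,0,0,0.15,0,0,0]}}

```text
t: 19.25
tool_pos: [523.9, -0.1, 101.5]
tool_rot: [-179.9, -0.0, 105.1]
contact_force: [0.4, -0.1, -1.3]
grip_width: 0.231
grip_force: 30.0
```

>>> {"op": "arm_command", "data": {"moves": [0,0,0.03,0,0,0,0,0,0.05,0,0,0,0,0,0.07,0,0,0,0,0,0.07,0,0,0]}}

```text
t: 19.58
tool_pos: [524.1, -0.1, 93.4]
tool_rot: [-180.0, -0.0, 105.1]
contact_force: [-0.6, -0.1, -0.1]
grip_width: 0.233
grip_force: 30.0
```

>>> {"op": "arm_command", "data": {"moves": [0,0,0.03,0,0,0,0,0,0.05,0,0,0,0,0,0.07,0,0,0,0,0,0.1,0,0,0,0,0,0.1,0,0,0]}}

```text
t: 20.0
tool_pos: [524.0, -0.2, 81.1]
tool_rot: [-179.9, -0.0, 105.1]
contact_force: [-0.2, -0.7, -1.9]
grip_width: 0.23
grip_force: 30.0
```

>>> {"op": "arm_command", "data": {"moves": [0,0,0.03,0,0,0,0,0,0.06,0,0,0,0,0,0.09,0,0,0,0,0,0.09,0,0,0]}}

```text
t: 20.33
tool_pos: [523.9, -0.2, 70.3]
tool_rot: [-179.9, -0.0, 105.1]
contact_force: [-0.7, -0.5, -0.7]
grip_width: 0.228
grip_force: 30.0
```

>>> {"op": "arm_command", "data": {"moves": [0,0,0.02,0,0,0,0,0,0.05,0,0,0,0,0,0.08,0,0,0,0,0,0.1,0,0,0,0,0,0.1,0,0,0]}}

```text
t: 20.75
tool_pos: [524.0, -0.2, 58.4]
tool_rot: [-179.9, -0.0, 105.1]
contact_force: [0.7, -0.2, -1.9]
grip_width: 0.231
grip_force: 30.0
```

>>> {"op": "arm_command", "data": {"moves": [0,0,0.01,0,0,0,0,0,0.02,0,0,0,0,0,0.03,0,0,0,0,0,0.04,0,0,0,0,0,0.04,0,0,0]}}

```text
t: 21.17
tool_pos: [524.4, -0.2, 54.3]
tool_rot: [180.0, 0.0, 105.1]
contact_force: [-1.2, -0.3, 2.9]
grip_width: 0.229
grip_force: 30.0
```

Head has met the collar (about 4 N above the zero offset). Pressing.

>>> {"op": "arm_command", "data": {"moves": [0,0,0.01,0,0,0,0,0,0.02,0,0,0,0,0,0.03,0,0,0,0,0,0.04,0,0,0,0,0,0.04,0,0,0]}}

```text
t: 21.58
tool_pos: [524.4, -0.2, 49.6]
tool_rot: [180.0, 0.0, 105.1]
contact_force: [-2.4, 0.7, 6.9]
grip_width: 0.235
grip_force: 30.0
```

>>> {"op": "arm_command", "data": {"moves": [0,0,0.01,0,0,0,0,0,0.02,0,0,0,0,0,0.02,0,0,0]}}

```text
t: 21.83
tool_pos: [524.5, -0.3, 48.7]
tool_rot: [180.0, 0.0, 105.1]
contact_force: [-9.2, -0.8, 26.6]
grip_width: 0.226
grip_force: 30.0
```

>>> {"op": "arm_command", "data": {"moves": [0,0,0,0,0,0,0,0,0,0,0,0,0,0,0,0,0,0,0,0,0,0,0,0,0,0,0,0,0,0,0,0,0,0,0,0]}}

```text
t: 22.33
tool_pos: [524.5, -0.3, 48.7]
tool_rot: [180.0, 0.0, 105.1]
contact_force: [-9.1, 0.5, 27.1]
grip_width: 0.229
grip_force: 30.0
```

```bash
python3 - <<'E'
from h import *
s=ctrl.sense();p=s['tool_pos'];print(p,s['tool_rot'],s['contact_force'],s['grip_force'],s['t'])
c=cap('side','s9.png');lid(c)
uv=[[u,v] for v in range(225,275) for u in range(270,315)];w=bydepth(c,uv)
for lo in range(52,110,4):
    q=w[(w[:,2]>=lo)&(w[:,2]<lo+4)&(np.hypot(w[:,0]-p[0],w[:,1]-p[1])<16)]
    if len(q): print(lo,len(q),np.median(q,0).round(1))
h=cv2.cvtColor(c['pixels'],cv2.COLOR_BGR2HSV);m=cv2.inRange(h,(10,90,60),(30,255,255))[235:275,270:315]
ys,xs=np.nonzero(m);print('brass rows',ys.min()+235,ys.max()+235,len(ys))
for z in(57,61,67):print(z,proj(c,[[524.4-13*.46,-.5-13*.89,z]]))
E
```

```text
[ 5.24518696e+02 -2.84784906e-01  4.86942994e+01] [1.79971731e+02 2.27797300e-02 1.05109184e+02] [-9.06937362  0.54395644 27.06909774] 30.03417134284973 22.3333
lid slope deg -0.3374130079229368 z at -65 56.33599965735966 z at 40 56.954348437844246 414
52 7 [516.5  -9.6  55.5]
56 29 [529.4 -10.1  57.8]
60 18 [524.1  -9.6  61.2]
64 12 [525.7  -9.6  66.1]
68 17 [522.5  -9.6  70.1]
72 10 [523.7  -8.7  74.5]
76 13 [526.4  -8.2  76.9]
80 18 [522.6  -9.9  81.4]
84 20 [527.7  -8.5  86.4]
88 39 [526.7  -3.8  90.6]
92 16 [ 5.341e+02 -1.000e-01  9.370e+01]
96 12 [535.1  -3.5  98.4]
100 11 [534.6  -1.  101.4]
104 10 [536.    1.9 106.6]
108 7 [536.4  -1.3 110.2]
brass rows 235 259 18
57 [[293.04834777 260.68608655]]
61 [[292.95582905 259.2926236 ]]
67 [[292.81635105 257.19027753]]
```

```bash
python3 -c "
from h import *
print(workorder.close_job())"
```

```text
the job is handed in; nothing more can be done
None
```

I handed the job in with the turntable at its stop, the lid shut and the round-headed pin held pressed with about 27 N, enough to bottom the collar. The scorer returned no verdict, and the pink and yellow look-alikes had toppled by the time I reached the rack, probably by themselves.

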